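Nip washed tofu boards in the screw press

ROBOT

A 7-joint arm with a two-finger parallel gripper is mounted at the origin on the work surface. World frame = base frame: x ahead of the robot, y to its left, z up, the work surface at z = 0. Lengths are in mm, angles in rad, forces in N, time in s.
With the tool pointing down it reaches from about 400 to 875 mm from the base axis. Payload 4.4 kg.
Tool frame: the origin (TCP) lies at the very end of the fingers, on their centre line; the grasp point (between the pads) lies 19 mm behind it; z points along the fingers, y is the direction in which the jaws open and shut (so a half turn about z gives the same grasp; the last joint's range is limited). The gripper opens to 85 mm and grips with 20 to 120 N. Pads are 22 mm wide; open, the fingers measure 114 mm over their backs; the gripper's body (76 mm by 85 mm) begins 54 mm behind the grasp point. The pads swing forward as they close: fully open they stand 13 mm farther back than shut.
Start: joints at [1.243, 0.628, 0.038, 1.517, -0.027, 0.996, -0.02], TCP at [168.26, -627.858, 231.313] pointing down, gripper open.
Joint ranges: [-3.06, 3.06], [-0.37, 2.12], [-1.25, 1.32], [0.18, 2.47], [-1.1, 4.24], [0.23, 1.98], [-2.94, 2.94]. Speed limits (rad/s): [2.57, 2.57, 3.14, 3.14, 3.14, 3.14, 3.14].

INTERFACE

Orientations are given as [roll, pitch, yaw] about the fixed x, y, z axes, in that order (R = Rz(yaw) Ry(pitch) Rx(roll)).
In Python, from cell import ctrl gives the robot as it stands.
- The arm moves only by the shell command python3 -m crank 'ROWS' [OPENING]. ROWS is JSON, a list that holds one entry, the list of rows, each a list of 6 numbers: the shift along the tool's x, y, z in units of 30 mm (1.0 is 30 mm), then the turn, a rotation vector about the tool's x, y, z in units of 6 degrees (1.0 is 6 degrees). In form: [[[tx, ty, tz, rx, ry, rz], ...]]. A call has 1 to 12 rows; each row shifts and turns the pose as measured when the row begins, along the tool's axes as they then stand; what a row does not reach is not made up. A row lasts 1/12 s, in which the tool goes at most 41.7 mm and 7.16 degrees, less where a joint would pass 70% of its speed; a pose out of reach is approached as far as the arm can. A call is refused whole if a number of a shift passes 1 or a number of a turn 1, either way. A call with a gripper value outside its range is refused whole. OPENING is the gripper command: -1 is fully open, 1 is shut, values between are in proportion, set as the call begins (- or left out, the last holds). The fingers move at their own pace and stop on an object; the grip force is fixed at half the most. Time passes only in rows, so rows that do not move let the fingers close. It gives the time, the measured TCP pose, the force and the opening at its end, in the units of the state.
- ctrl.read_state(): the state, without advancing time (a new reading comes with each control period).
- ctrl.get_image(name): name is "scene" or "side" or "wrist"; returns a dict with "color" (480x640x3 uint8, red, green, blue), "depth" (480x640 float32, mm along the optical axis (not along the pixel's ray), 0 where there is no reading), "camera_matrix" (3x3 intrinsics, pixels), "R" (3x3) and "t" (3): a world point X has camera coordinates R X + t. Camera axes: x right, y down, z forward; pixel columns grow to the right and rows downward; lengths in mm; the calibration is good to about 2 mm. The wrist camera is an equidistant fisheye: a pixel r from the principal point sees the ray r / f radians off the axis. A picture is of the moment at which its call begins.
- ctrl.finish_job(): hands the job in, once; it reports no verdict.
Trained networks look in a picture, given as the dict that the camera call returned (one of the last four; its "shot" number tells which), for a name from the list of things; names that differ only in an ending like _2 or _b are one class to them, and where a whole thing is asked for, a point or a joint stands for the part that bears it (a point fixed in the world has none). Each returns a list of dicts, best first, with "conf" (0 to 1); they miss things now and then, are a little off and sometimes report something else, mostly with a low value. They report only what shows in the picture. A call takes as long as a camera call. They do not tell look-alikes from the thing itself.
- ctrl.search_frame(query, picture): "extent" ([centre column, centre row, width, height] in pixels, round what is visible of it).
The state is a dict: "clock": time; "qpos": joint angles; "qd": joint speeds; "tau": joint torques, N m; "eef_pos": TCP position; "tool_rot": TCP orientation; "force": force on the tool from outside, world axes, zero at the start; "torque": the same for the moment, N m; "width": finger opening in mm.
Only numpy, scipy, OpenCV 4.12 (cv2) and the standard library are available. Lean on these libraries where they do the work, as an engineer would, in place of code of your own. Each camera call takes 0.05 s, during which the arm holds its last target. There are 200 camera calls.

TASK

The two washed tofu boards in the bench press must dry flat. Fit the loose crank fully down over the square end of the press screw, without ramming it, and wind it clockwise by its grip, round and round, until the foot bears on the boards and the pull at the grip is about 3 N heavier than running free (some 150 N on the boards): firm, never forced to double that. Leave the crank seated on the square, and the boards and the things around where they are.

Things in the scene. Friction and masses are not known exactly. Their poses are not given: they have to be found in the camera images.
- press: Bench screw press of bare steel, fixed: bed plate 170 x 250 mm, top 22 mm above the counter; two 18 mm columns 105 mm either side of the middle; cross beam 40 mm wide, top 158 mm up (column nuts to 166 mm), through which the screw passes. Origin: middle of its underside; y along the beam, z up. The screw's axis is the vertical through the origin.
- spindle: The press screw: a 30 mm collar and above it an upright square end, 14 mm across, 34 mm tall, its top 4 mm a blunt cone (11 mm). Origin: on the screw's axis, on the collar's flat shoulder where the square begins; x, y square to its flats, z up. Right-handed: clockwise from above it sinks 12 mm a turn with the foot. At the start it has 1.6 to 2.4 turns to go before the foot bears.
- foot: Steel pressing foot 90 x 110 x 12 mm under the screw, sinking with it. Origin: middle of its underside, z up. It sits on spring washers (1 mm per 100 N). Running free the screw takes about 0.65 N m (8.5 N at the grip in motion, some 6 N read at a halt); once the foot bears, the pull at the grip rises by about 2 N per 100 N of pressing, 3 to 4 N per radian. The screw does not run back when let go.
- board_top: Upper of the two wooden boards lying one on the other on the press bed, each 130 x 160 mm. They are worn unequally, anything from 13 to 21 mm thick. Origin: middle of its underside, z up.
- board_low: The lower of the two boards. Origin: middle of its underside, z up.
- crank: Steel crank, 0.33 kg, flat on the counter, grip upright. Boss 28 x 28 mm, 38 mm tall, with a square socket 15.5 mm wide right through; arm 22 mm wide, 10 mm thick, level with the boss's underside, ending in an upright black grip. Origin: middle of the boss's underside; x along the arm to the grip, z up. Fully fitted, its underside lies on the screw's shoulder: its origin then meets the spindle's.
- crank_grip (a point): Point on the axis of the crank's grip: 77 mm along the crank's x and 45 mm above its underside. The grip is 25 mm thick, stands from 12 to 64 mm above the crank's underside and turns freely on its pin.
- mould: Empty perforated steel tofu mould, open-topped box 140 x 170 x 75 mm, standing on the counter. Origin: middle of its underside. To be left alone.
- cup: White paper cup, 74 mm across the rim and 85 mm tall, standing on the counter. Origin: middle of its underside. To be left alone.
- brush: Flat brush with a wooden handle, lying on the counter. To be left alone.
Mind the look-alikes: they are no part of the job. Leave any orange look-alike of the board_top alone. Leave any blue or red look-alike of the crank alone.

How it is judged:
By the outcome, as a careful person would: the job done as asked, in the order asked, and still so for the second after the job is handed in, with the robot touching nothing.
It also fails if it takes over 72 s, if anything falls off the work surface, if the arm or the gripper's body presses on something with over 40 N, if the wrist force passes 120 N, or if a joint passes its speed limit or range.

## Working session

There is one attempt and no reset: what is moved stays moved. The work goes in short steps, Python scripts to look and compute and a shell command to move; the robot and the scene stay as the last step left them, time stands still between calls to the robot, and variables do not carry over. Pictures are saved under pics/ and viewed, about 8 in all and at most 12, crops included, and the job is handed in when it is done.

```bash
ls; mkdir -p pics; cat > h.py <<'E'
import numpy as np,cv2
from cell import ctrl
def shot(n,f=None):
    p=ctrl.get_image(n)
    if f: cv2.imwrite('pics/'+f,p['color'][:,:,::-1])
    return p
def ray(p,u,v):
    K=np.array(p['camera_matrix']);return np.linalg.inv(K)@[u,v,1]
def pt(p,u,v,d=None):
    d=p['depth'][int(v),int(u)] if d is None else d
    return np.array(p['R']).T@(ray(p,u,v)*d-np.array(p['t']))
def cloud(p):
    K=np.array(p['camera_matrix']);v,u=np.mgrid[:480,:640];d=p['depth']
    c=np.stack([(u-K[0,2])/K[0,0]*d,(v-K[1,2])/K[1,1]*d,d],-1)
    return (c-np.array(p['t']))@np.array(p['R'])
def st():
    s=ctrl.read_state();return {k:np.round(s[k],3).tolist() for k in s}
E
python3 - <<'E'
from h import *
print(st())
a=shot('scene','a.png');b=shot('side','b.png')
cv2.imwrite('pics/ab.png',np.hstack([cv2.resize(x['color'][:,:,::-1],(400,300)) for x in(a,b)]))
for nm,p in(('scene',a),('side',b)):
  for q in('crank','crank_grip','spindle','press','board_top','mould','cup','brush'):
    for r in ctrl.search_frame(q,p)[:3]:
      u,v=r['extent'][:2];print(nm,q,round(r['conf'],2),np.round(r['extent']),pt(p,u,v).round())
E
```

```text
pics
{'clock': 0.0, 'qpos': [1.243, 0.629, 0.038, 1.518, -0.027, 0.996, -0.02], 'qd': [0.0, -0.001, 0.001, -0.001, -0.001, -0.001, -0.002], 'tau': [0.0, -56.34, 1.226, -19.344, 0.011, 0.01, -0.0], 'eef_pos': [168.112, -627.227, 230.41], 'tool_rot': [-3.14, 0.0, 0.262], 'force': [0.04, -0.127, -0.032], 'torque': [0.05, 0.015, 0.043], 'width': 85.443}
scene crank 0.75 [228. 220.  34.  21.] [ 375. -383.    3.]
scene crank 0.74 [282. 225.  33.  29.] [ 329. -221.   -1.]
scene crank 0.69 [242. 252.  17.  27.] [ 557. -236.   42.]
scene crank_grip 0.88 [238. 252.  22.  28.] [ 525. -267.   11.]
scene crank_grip 0.78 [283. 227.  32.  32.] [ 341. -211.   -2.]
scene crank_grip 0.56 [227. 221.  37.  23.] [ 377. -386.    1.]
scene press 0.57 [373. 275. 118. 110.] [585. 140.  90.]
scene board_top 0.88 [454. 246.  70.  40.] [284. 295.  22.]
scene board_top 0.72 [374. 289.  68.  40.] [593. 148.  54.]
scene board_top 0.63 [365. 370.  84.  61.] [822. 197.  21.]
scene mould 0.65 [149. 248.  80.  65.] [ 590. -521.    3.]
scene cup 0.97 [239. 292.  30.  45.] [ 754. -135.   80.]
scene brush 0.75 [495. 313.
[... 254 characters left out ...]
16. -231.   -3.]
side crank_grip 0.71 [249. 401.  25.  65.] [ 410. -347.    9.]
side spindle 0.61 [305. 183.  12.  30.] [549. 128. 195.]
side press 0.83 [304. 222.  84. 108.] [540.  38. 143.]
side press 0.67 [303. 225.  44.  25.] [538.  30. 141.]
side board_top 0.74 [203. 221.  76.  40.] [280. 254.  20.]
side board_top 0.66 [400. 229.  64.  43.] [802. 170.  19.]
side board_top 0.62 [304. 234.  64.  43.] [543.  82.  80.]
side mould 0.57 [375. 438.  96.  82.] [ 629. -440.    3.]
side mould 0.23 [274. 186.  46.  10.] [478. 423.  20.]
side cup 0.75 [397. 308.  34.  54.] [ 713. -194.   76.]
side cup 0.41 [306. 235.  63.  42.] [546.  79.  80.]
side brush 0.85 [276. 187.  52.  16.] [484. 425.  15.]
```

View pics/a.png

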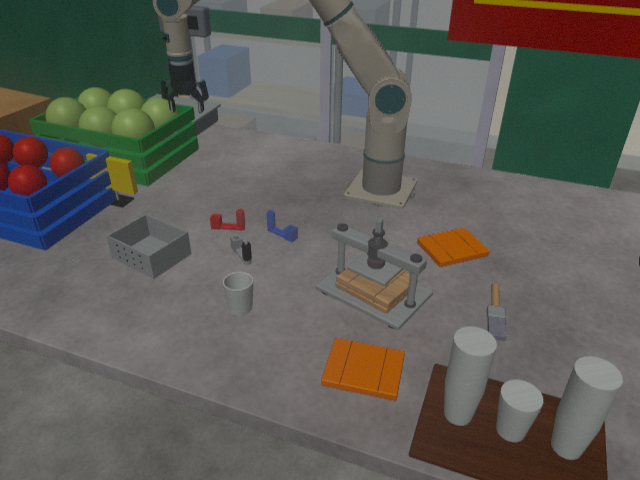

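View pics/b.png

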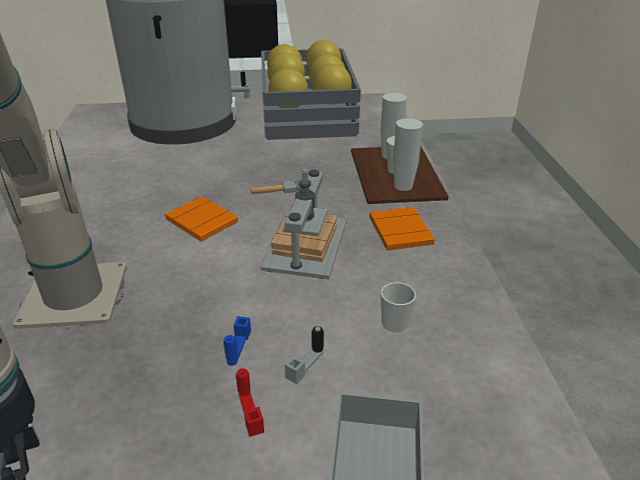

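The cranks, by scene pixels, are red (228,220), blue (282,225) and bare steel with a black grip (242,252). The steel one fits the description; in the side view it is at (302,354). The press is at scene (373,275).

```bash
python3 - <<'E'
from h import *
a=shot('scene');b=shot('side')
crops=[]
for n,p,(u0,u1,v0,v1),(x0,x1,y0,y1) in(('sc',a,(225,260,232,270),(325,430,210,325)),('si',b,(283,332,322,386),(258,350,165,280))):
  C=cloud(p);s=C[v0:v1,u0:u1].reshape(-1,3);c=p['color'][v0:v1,u0:u1].reshape(-1,3).astype(int)
  m=(s[:,2]>6)
  d=m&(c.max(1)<60);g=m&~d
  print(n,'black',d.sum(),np.median(s[d],0).round(1),s[d].max(0).round(),s[d].min(0).round())
  t=g&(s[:,2]>30)&(s[:,2]<46);print('boss top',t.sum(),s[t].mean(0).round(1),s[t].min(0).round(),s[t].max(0).round())
  s=C[y0:y1,x0:x1].reshape(-1,3)
  t=(s[:,2]>150)&(s[:,2]<162);q=s[t];print('beam',t.sum(),q.mean(0).round(1));
  if len(q): print(cv2.minAreaRect(q[:,:2].astype(np.float32)))
  for lo in range(166,260,8):
    t=(s[:,2]>lo)&(s[:,2]<lo+8)
    if t.sum(): print(lo,t.sum(),s[t].mean(0).round(1),np.ptp(s[t],axis=0).round())
  crops.append(cv2.resize(p['color'][v0-8:v1+8,u0-8:u1+8,::-1],(300,300)));crops.append(cv2.resize(p['color'][y0:y1,x0:x1,::-1],(300,300),interpolation=cv2.INTER_CUBIC))
cv2.imwrite('pics/c.png',np.vstack([np.hstack(crops[:2]),np.hstack(crops[2:])]))
E
```

```text
sc black 141 [ 555.9 -222.4   44.8] [1612.  391.  898.] [ 533. -238.   15.]
boss top 85 [ 502.5 -283.6   36.4] [ 480. -305.   30.] [ 557. -236.   44.]
beam 1000 [560.4 143.3 157.3]
((552.3644409179688, 137.68382263183594), (249.56314086914062, 47.840457916259766), 74.03656005859375)
166 96 [558.3 151.9 167.9] [ 88. 225.   8.]
174 24 [558.6 138.7 178.2] [16. 18.  7.]
182 24 [559.1 137.8 186.6] [13. 27.  8.]
190 55 [555.5 137.5 193.9] [26. 28.  7.]
198 21 [555.2 137.9 202.1] [15. 15.  8.]
206 23 [555.1 136.6 209.6] [16. 15.  8.]
214 20 [556.  137.8 218.1] [12. 12.  7.]
222 29 [552.9 136.2 225.8] [17. 13.  7.]
si black 236 [ 544.8 -238.9   44.9] [ 558. -219.   67.] [ 535. -244.   13.]
boss top 204 [ 498.5 -287.3   36.3] [ 477. -310.   31.] [ 558. -229.   45.]
beam 696 [544.6 109.6 157.3]
((547.928466796875, 131.98130798339844), (249.77198791503906, 46.667076110839844), 72.02217102050781)
166 71 [544.6 120.  168. ] [ 84. 221.   8.]
174 26 [546.1 126.8 177.9] [19. 16.  8.]
182 22 [546.2 125.6 186.5] [21. 14.  8.]
190 60 [547.5 130.5 193.4] [29. 32.  8.]
198 15 [548.3 130.4 202. ] [13. 19.  7.]
206 16 [546.4 128.4 209.9] [12.  7.  7.]
214 19 [546.1 128.8 217.5] [12. 13.  7.]
222 24 [546.6 131.  225.7] [12. 19.  7.]
230 1 [552.4 131.2 230.2] [0. 0. 0.]
```

View pics/c.png

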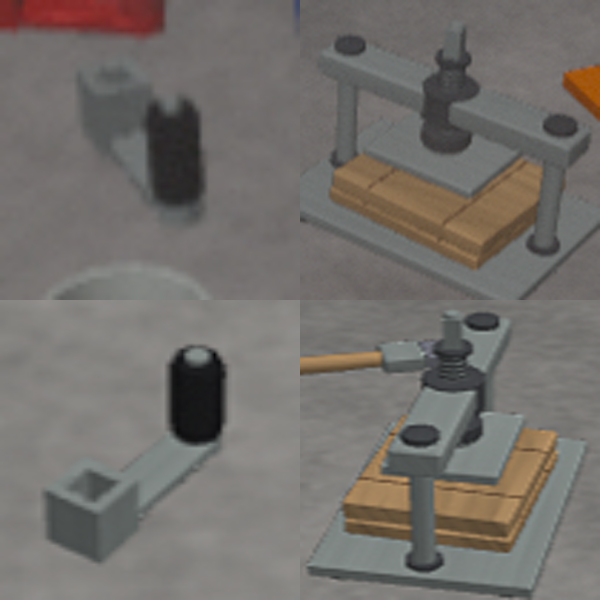

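The crop confirms the bare steel crank with the black grip, standing clear of everything else. The square end is intact, its shoulder at about z 196, with the axis near (550,133). Next I move above the crank.

```bash
python3 -m crank '[[[0.97,-0.57,0,0,0,0],[0.97,-0.57,0,0,0,0],[0.97,-0.57,0,0,0,0],[0.97,-0.57,0,0,0,0],[0.97,-0.57,0,0,0,0],[0.97,-0.57,0,0,0,0],[0.97,-0.57,0,0,0,0],[0.97,-0.57,0,0,0,0],[0.97,-0.57,0,0,0,0],[0.97,-0.57,0,0,0,0],[0.97,-0.57,0,0,0,0],[0.97,-0.57,0,0,0,0]]]' -1
```

```text
clock: 2.0
eef_pos: [456.8, -338.4, 229.3]
tool_rot: [3.133, 0.006, 0.241]
force: [0.8, -1.2, 0.2]
width: 85.4
```

```bash
python3 -m crank '[[[0.8,-0.6,0.3,0,0,0],[0.8,-0.6,0.3,0,0,0],[0,0,0,0,0,-1],[0,0,0,0,0,-1],[0,0,0,0,0,-1],[0,0,0,0,0,-1],[0,0,0,0,0,-1],[0,0,0,0,0,0]]]'
cat >> h.py <<'E'
from scipy.spatial.transform import Rotation as Ro
def fpt(p,u,v,z=None):
    # fisheye pixel -> world on plane z (or by depth)
    K=np.array(p['camera_matrix']);x=(u-K[0,2])/K[0,0];y=(v-K[1,2])/K[1,1];r=np.hypot(x,y)+1e-9
    d=np.array([np.sin(r)*x/r,np.sin(r)*y/r,np.cos(r)]);R=np.array(p['R']);t=np.array(p['t'])
    D=R.T@d;o=-R.T@t
    return o+D*((z-o[2])/D[2]) if z is not None else o+D*(p['depth'][int(v),int(u)]/d[2])
def fpx(p,X):
    K=np.array(p['camera_matrix']);c=np.array(p['R'])@X+np.array(p['t']);th=np.arctan2(np.hypot(c[0],c[1]),c[2]);n=np.hypot(c[0],c[1])+1e-9
    return K[0,0]*th*c[0]/n+K[0,2],K[1,1]*th*c[1]/n+K[1,2]
def rows(dx,dy,dz=0):
    R=Ro.from_euler('xyz',ctrl.read_state()['tool_rot']).as_matrix();return (R.T@[dx,dy,dz]/30).round(2)
E
python3 - <<'E'
from h import *
print(st()['eef_pos'],st()['tool_rot'])
p=shot('wrist');print(p['camera_matrix'])
u,v=fpx(p,[493,-293,38]);print(u,v,fpx(p,[549,-236,64]))
u=int(np.clip(u,130,510));v=int(np.clip(v,110,370))
c=p['color'][v-110:v+110,u-130:u+130,::-1];print('crop origin',u-130,v-110,'scale 3')
cv2.imwrite('pics/w1.png',cv2.resize(c,None,fx=3,fy=2.7,interpolation=cv2.INTER_CUBIC)[:600]); np.save('w1.npy',p,allow_pickle=True)
E
```

```text
clock: 2.67
eef_pos: [507.7, -276.3, 210.7]
tool_rot: [3.135, 0.001, 0.811]
force: [-0.2, 0.9, -0.5]
width: 85.4
[507.666, -276.294, 210.689] [3.135, 0.001, 0.811]
[[371.64829954   0.         313.93687129]
 [  0.         371.64829954 245.02032596]
 [  0.           0.           1.        ]]
312.641476153104 247.85907629273274 (np.float64(314.4683557778398), np.float64(158.03935151480937))
crop origin 182 137 scale 3
```

View pics/w1.png

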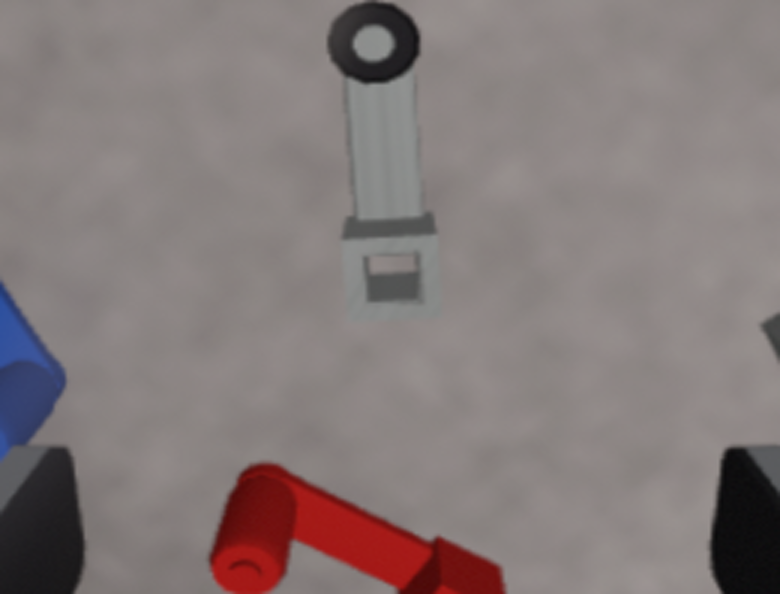

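The view shows the boss top square centred at crop (391,276), the grip top at (374,43), and the red look-alike lower down at (350,530).

```bash
python3 - <<'E'
from h import *
p=np.load('w1.npy',allow_pickle=True).item()
f=lambda x,y,z:fpt(p,182+x/3,137+y/2.7,z)
B=f(391,276,38);G=f(374,43,64);d=G-B
print(B.round(1),G.round(1),np.hypot(*d[:2]),np.arctan2(d[1],d[0]))
q=[f(x,y,38)[:2] for x,y in((343,238),(437,234),(441,318),(347,320))];q=np.array(q)
e=q[1]-q[0],q[2]-q[1],q[3]-q[2],q[0]-q[3];print([(round(np.hypot(*x),1),round(np.arctan2(x[1],x[0]),3)) for x in e])
print('depth boss',fpt(p,182+350/3,137+280/2.7).round(1),'red',fpt(p,182+330/3,137+500/2.7).round(), fpt(p,182+245/3,137+565/2.7).round(),fpt(p,182+470/3,137+560/2.7).round())
T=np.array(st()['eef_pos']);print('shift',rows(*(B-T)[:2],0)*30)
E
```

```text
[ 498.3 -287.1   38. ] [ 547.4 -228.9   64. ] 76.11079739956419 0.8691066411351397
[(np.float64(27.3), np.float64(-0.712)), (np.float64(28.4), np.float64(-2.278)), (np.float64(27.9), np.float64(2.405)), (np.float64(27.7), np.float64(0.842))]
depth boss [ 488.7 -279.7   38.4] red [ 416. -343.    9.] [ 404. -323.   68.] [ 433. -397.    9.]
shift [-14.4   0.6   0. ]
```

```bash
python3 -m crank '[[[-0.24,0.01,0.5,0,0,-0.25],[-0.24,0.01,0.9,0,0,-0.23],[0,0,0.95,0,0,0],[0,0,0.95,0,0,0],[0,0,0.95,0,0,0],[0,0,0.9,0,0,0],[0,0,0,0,0,0]]]' 
python3 - <<'E'
from h import *
T=np.array(st()['eef_pos']);print(T,st()['tool_rot'],rows(*(np.array([498.3,-287.1,10])-T)))
E
```

```text
clock: 3.3
eef_pos: [502.7, -293.0, 54.6]
tool_rot: [3.122, 0.0, 0.833]
force: [-0.7, 0.1, 0.2]
width: 85.9
[ 502.705 -292.987   54.595] [3.122, 0.0, 0.833] [ 0.05 -0.27  1.48]
```

```bash
python3 -m crank '[[[0.02,-0.25,0.1,0.2,0,-0.25],[0,0,0.5,0,0,0],[0,0,0.5,0,0,0],[0,0,0,0,0,0]]]' 
python3 - <<'E'
from h import *
T=np.array(st()['eef_pos']);print(T,st()['tool_rot'],rows(*(np.array([498.3,-287.1,10])-T)))
E
```

```text
clock: 3.63
eef_pos: [498.4, -288.1, 24.1]
tool_rot: [-3.14, 0.001, 0.857]
force: [0.3, 0.1, -0.4]
width: 85.3
[ 498.355 -288.057   24.056] [-3.14, 0.001, 0.857] [ 0.02 -0.02  0.47]
```

```bash
python3 -m crank '[[[0,0,0.47,0,0,0],[0,0,0,0,0,0]]]' 
python3 -m crank '[[[0,0,0,0,0,0],[0,0,0,0,0,0],[0,0,0,0,0,0],[0,0,0,0,0,0],[0,0,0,0,0,0],[0,0,0,0,0,0]]]' 1
```

```text
clock: 3.8
eef_pos: [499.9, -288.7, 12.1]
tool_rot: [3.14, 0.0, 0.857]
force: [0.1, 0.1, -0.3]
width: 85.1
clock: 4.3
eef_pos: [500.6, -289.1, 16.3]
tool_rot: [3.138, -0.0, 0.857]
force: [0.1, -0.9, -3.3]
width: 27.3
```

```bash
python3 -m crank '[[[0,0,-0.5,0,0,0],[0,0,-0.95,0,0,0],[0,0,-0.95,0,0,0],[0.5,-0.3,-0.8,0,0,0],[0.9,-0.52,-0.7,0,0,0],[0.9,-0.52,-0.7,0,0,0],[0.9,-0.52,-0.7,0,0,0],[0.9,-0.52,-0.7,0,0,0],[0.9,-0.52,-0.7,0,0,0],[0.9,-0.52,-0.7,0,0,0],[0.9,-0.52,-0.7,0,0,0],[0.9,-0.52,-0.4,0,0,0]]]' 
python3 - <<'E'
from h import *
T=np.array(st()['eef_pos']);print(T,st()['tool_rot'],rows(*(np.array([569,64,290])-T)))
E
```

```text
clock: 5.3
eef_pos: [546.1, -26.3, 274.1]
tool_rot: [-3.134, 0.011, 0.837]
force: [2.3, -0.4, -3.5]
width: 27.0
[546.08  -26.285 274.115] [-3.134, 0.011, 0.837] [ 2.74 -1.45 -0.55]
```

```bash
python3 -m crank '[[[0.85,-0.45,-0.17,0,0,0],[0.85,-0.45,-0.17,0,0,0],[0.85,-0.45,-0.17,0,0,0],[0,0,0,0,0,0],[0,0,0,0,0,0]]]' 
python3 - <<'E'
from h import *
print(st())
p=shot('wrist');np.save('w2.npy',p,allow_pickle=True)
print(fpx(p,[550,133,230]),fpx(p,[550,133,196]))
c=p['color'][:,:,::-1]
cv2.imwrite('pics/w2.png',c)
E
```

```text
clock: 5.72
eef_pos: [568.1, 72.9, 292.2]
tool_rot: [-3.134, 0.003, 0.85]
force: [-0.1, -1.1, -3.8]
width: 27.0
{'clock': 5.717, 'qpos': [-0.073, 0.46, -0.153, 1.649, 0.074, 1.046, -0.968], 'qd': [-0.057, 0.007, -0.044, -0.018, -0.039, -0.014, -0.009], 'tau': [-2.47, -50.213, -3.05, -21.729, -0.499, -0.214, -0.048], 'eef_pos': [568.095, 72.949, 292.201], 'tool_rot': [-3.134, 0.003, 0.85], 'force': [-0.072, -1.12, -3.823], 'torque': [-0.213, 0.063, 0.001], 'width': 26.973}
(np.float64(220.377295077667), np.float64(208.47067492252225)) (np.float64(233.2074730309919), np.float64(199.16508016327646))
```

View pics/w2.png

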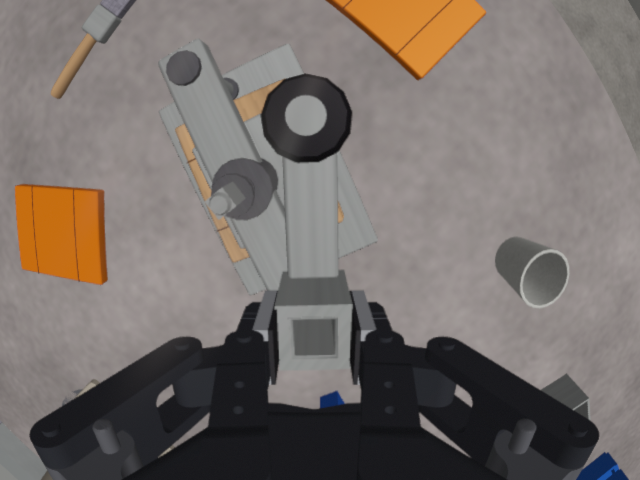

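Spindle tip is at (222,203), with the collar around (243,188). The held crank is square in the jaws, socket mouth at (315,338). I'll enlarge the spindle.

```bash
python3 - <<'E'
from h import *
p=np.load('w2.npy',allow_pickle=True).item();c=p['color'][:,:,::-1]
a=cv2.resize(c[160:230,190:280],(720,560),interpolation=cv2.INTER_CUBIC)  # x8
b=cv2.resize(c[270:380,265:365],None,fx=4,fy=4,interpolation=cv2.INTER_CUBIC)
cv2.imwrite('pics/w2a.png',np.clip(a*1.5,0,255).astype(np.uint8));cv2.imwrite('pics/w2b.png',np.clip(b*1.3,0,255))
E
```

```text
[ WARN:0@0.637] global loadsave.cpp:1063 imwrite_ Unsupported depth image for selected encoder is fallbacked to CV_8U.
```

View pics/w2a.png

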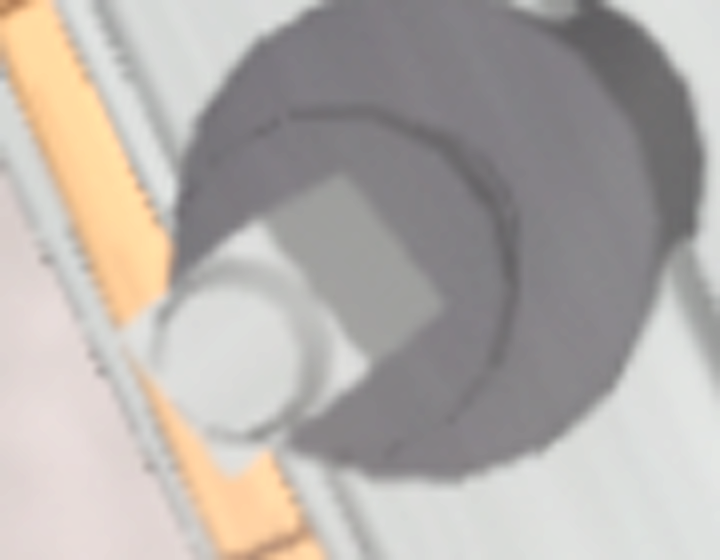

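View pics/w2b.png

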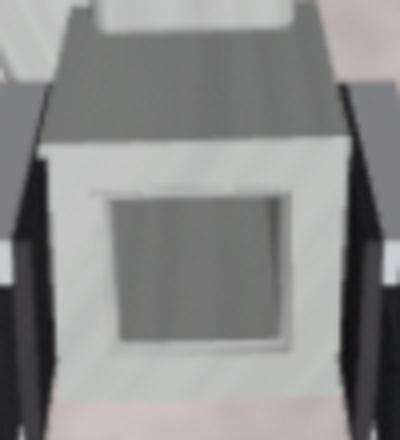

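```bash
cat >> h.py <<'E'
def quad(q):
    q=np.array(q);e=np.roll(q,-1,0)-q
    a=[np.arctan2(x[1],x[0]) for x in e];m=np.angle(np.mean(np.exp(4j*np.array(a))))/4
    return q.mean(0).round(1),np.hypot(*e.T).round(1),np.mod(np.array(a),np.pi/2).round(3),round(m,3)
E
python3 - <<'E'
from h import *
p=np.load('w2.npy',allow_pickle=True).item()
f=lambda x,y,z:fpt(p,190+x/8-.44,160+y/8-.44,z)[:2]
g=lambda x,y,z:fpt(p,265+x/4-.37,270+y/4-.37,z)[:2]
for z in(224,226,228):print(z,quad([f(260,222,z),f(372,360,z),f(235,475,z),f(125,330,z)]))
b=[f(340,172,196),f(445,302,196)];e=b[1]-b[0];print('base edge',b,np.hypot(*e),np.arctan2(e[1],e[0])%(np.pi/2))
print('tip',f(228,348,230))
for z in(312,314,316):print(z,quad([g(42,145,z),g(350,138,z),g(345,400,z),g(55,402,z)]))
G=[fpt(p,307,117,z)[:2].round(1) for z in(338,340)];print(G)
for u,v in((222,203),(235,188),(312,290),(300,330)):print(fpt(p,u,v).round(1))
E
```

```text
224 (array([550.4, 135.6]), array([13.1, 13.8, 13.6, 13.3]), array([1.509, 1.512, 1.472, 1.474]), np.float64(-0.079))
226 (array([551. , 135.5]), array([13. , 13.7, 13.5, 13.2]), array([1.509, 1.512, 1.472, 1.474]), np.float64(-0.079))
228 (array([551.7, 135.4]), array([12.9, 13.6, 13.4, 13.1]), array([1.509, 1.512, 1.472, 1.474]), np.float64(-0.079))
base edge [array([557.73690708, 142.27505733]), array([556.87315797, 128.44963503])] 13.852377565275592 1.5084019977285485
tip [551.17697707 136.18850519]
312 (array([567.4,  70.4]), array([28.2, 29.3, 29. , 28.8]), array([0.88 , 0.878, 0.864, 0.851]), np.float64(-0.703))
314 (array([568.2,  71.3]), array([27.7, 28.8, 28.5, 28.4]), array([0.88 , 0.878, 0.864, 0.851]), np.float64(-0.703))
316 (array([569. ,  72.2]), array([27.3, 28.3, 28. , 27.9]), array([0.88 , 0.878, 0.864, 0.851]), np.float64(-0.703))
[array([618.3, 130.9]), array([618.2, 130.8])]
[552.4 134.7 228.1]
[556.8 137.4 199.1]
[576.8  82.6 299.6]
[558.5  69.8 293.1]
```

```bash
python3 -m crank '[[[0,0,0,0,0,-1],[0,0,0,0,0,-1],[0,0,0,0,0,-1],[0,0,0,0,0,-1],[0,0,0,0,0,-1],[0,0,0,0,0,-1],[0,0,0,0,0,0]]]' 
python3 - <<'E'
from h import *
T=np.array(st()['eef_pos']);print(T,st()['tool_rot'],rows(*(np.array([597,133,258])-T)))
E
```

```text
clock: 6.35
eef_pos: [564.3, 64.9, 287.9]
tool_rot: [-3.125, 0.003, 1.499]
force: [-0.0, 0.6, -3.6]
width: 26.9
[564.308  64.86  287.905] [-3.125, 0.003, 1.499] [2.35 0.94 0.97]
```

```bash
python3 -m crank '[[[0.7,0.3,0.3,-0.16,0,0],[0.7,0.3,0.3,0,0,0],[0.8,0.3,0.3,0,0,0],[0,0,0,0,0,0],[0,0,0,0,0,0]]]' 
python3 - <<'E'
from h import *
print(st())
p=shot('wrist');np.save('w3.npy',p,allow_pickle=True)
c=p['color'][:,:,::-1]
u,v=map(int,fpx(p,[550.7,135.6,228]));print(u,v)
u0,v0=max(u-50,0),max(v-45,0);print(u0,v0)
a=cv2.resize(c[v0:v0+90,u0:u0+100],(400*2,360*2)[::1],interpolation=cv2.INTER_CUBIC)[:600]
a=np.clip(a*1.5,0,255).astype(np.uint8)
b=cv2.resize(c[270:395,265:365],None,fx=4,fy=4,interpolation=cv2.INTER_CUBIC)
cv2.imwrite('pics/w3.png',np.hstack([cv2.resize(c[v0:v0+100,u0:u0+80],(400,500),interpolation=cv2.INTER_CUBIC),b]))
E
```

```text
clock: 6.77
eef_pos: [596.8, 120.8, 257.3]
tool_rot: [-3.14, 0.009, 1.471]
force: [-0.2, -0.8, -3.1]
width: 27.4
{'clock': 6.767, 'qpos': [-0.066, 0.556, -0.297, 1.597, 0.191, 1.022, -0.521], 'qd': [-0.034, 0.035, -0.013, -0.006, -0.03, -0.031, -0.031], 'tau': [-2.281, -53.572, -4.783, -20.54, -0.374, -0.192, -0.008], 'eef_pos': [596.77, 120.755, 257.263], 'tool_rot': [-3.14, 0.009, 1.471], 'force': [-0.159, -0.76, -3.081], 'torque': [-0.191, 0.01, 0.019], 'width': 27.417}
217 264
167 219
```

View pics/w3.png

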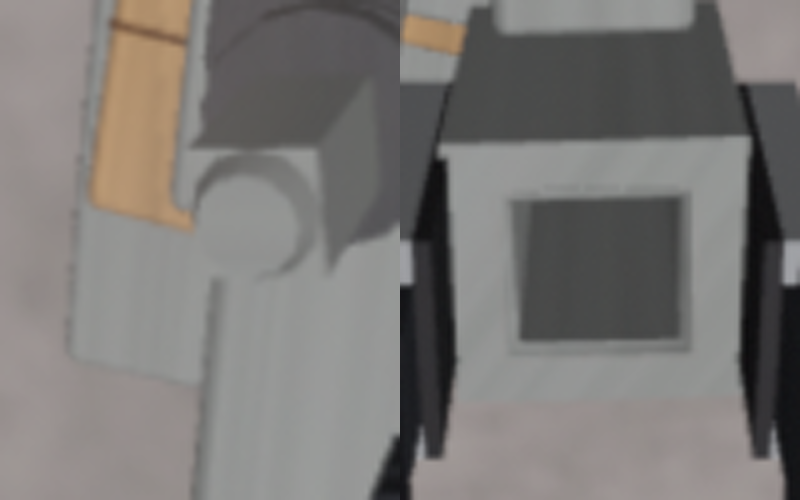

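```bash
python3 - <<'E'
from h import *
p=np.load('w3.npy',allow_pickle=True).item()
f=lambda x,y,z:fpt(p,167+x/5-.4,219+y/5-.4,z)[:2]
g=lambda x,y,z:fpt(p,265+x/4-.37,270+y/4-.37,z)[:2]
z=226
print(quad([f(188,148,z),f(320,150,z),f(330,272,z),f(197,278,z)]),'tip',f(247,220,230))
e=f(320,150,z)-f(188,148,z);print('edge',np.arctan2(e[1],e[0]));e=f(330,272,z)-f(320,150,z);print(np.arctan2(e[1],e[0])+np.pi/2)
for zt in(277,279,281):print(quad([g(40,144,zt),g(350,137,zt),g(345,400,zt),g(55,402,zt)]))
s=[g(109,195,279),g(290,193,279),g(290,352,279),g(109,354,279)];print('socket',quad(s))
E
```

```text
(array([550.9, 136.4]), array([13.8, 12.9, 14.3, 14. ]), array([1.459, 1.483, 1.532, 1.448]), np.float64(-0.091)) tip [550.83831037 137.03890543]
edge -0.11221575368440735
-0.08820285269811601
(array([597.7, 117.7]), array([28.4, 29.5, 29. , 29. ]), array([1.498, 1.499, 1.481, 1.478]), np.float64(-0.082))
(array([597.8, 118.9]), array([27.9, 29. , 28.5, 28.5]), array([1.498, 1.499, 1.481, 1.478]), np.float64(-0.082))
(array([598. , 120.1]), array([27.4, 28.5, 28.1, 28.1]), array([1.498, 1.499, 1.481, 1.478]), np.float64(-0.082))
socket (array([598. , 119.1]), array([16.5, 17.5, 17.4, 17.5]), array([1.485, 1.499, 1.486, 1.446]), np.float64(-0.092))
```

```bash
python3 - <<'E'
from h import *
print(rows(-46.6,16.3,0))
E
python3 -m crank '[[[0.2,-0.5,0,0,0.07,0],[0.2,-0.5,0,0,0,0],[0.2,-0.5,0,0,0,0],[0,0,0,0,0,0],[0,0,0,0,0,0]]]' 
python3 - <<'E'
from h import *
T=np.array(st()['eef_pos']);print(T,st(),rows(*(np.array([550.2,137,250])-T)))
E
```

```text
[ 0.39 -1.6   0.  ]
clock: 7.23
eef_pos: [551.6, 137.9, 256.7]
tool_rot: [-3.139, 0.004, 1.456]
force: [0.3, -0.8, -3.4]
width: 26.9
[551.644 137.914 256.748] {'clock': 7.233, 'qpos': [-0.095, 0.497, -0.304, 1.709, 0.177, 0.966, -0.581], 'qd': [-0.005, -0.026, -0.004, 0.037, -0.021, 0.008, -0.011], 'tau': [-1.281, -49.913, -3.871, -19.104, -0.28, 0.055, -0.015], 'eef_pos': [551.644, 137.914, 256.748], 'tool_rot': [-3.139, 0.004, 1.456], 'force': [0.313, -0.822, -3.432], 'torque': [-0.145, -0.099, -0.03], 'width': 26.911} [-0.03 -0.04  0.23]
```

```bash
python3 -m crank '[[[-0.03,-0.04,0.1,0,0,-0.12],[0,0,0.15,0,0,0],[0,0,0.15,0,0,0],[0,0,0,0,0,0]]]' 
python3 - <<'E'
from h import *
print(st()['torque'],st()['force'])
T=np.array(st()['eef_pos']);print(rows(*(np.array([550.2,137,250])-T)))
p=shot('wrist');c=p['color'][:,:,::-1]
cv2.imwrite('pics/w4.png',np.hstack([cv2.resize(c[230:390,255:375],(450,600),interpolation=cv2.INTER_CUBIC)]))
E
```

```text
clock: 7.57
eef_pos: [551.9, 133.6, 244.4]
tool_rot: [3.141, 0.005, 1.463]
force: [-0.2, 0.2, -4.4]
width: 27.1
[-0.166, 0.068, 0.034] [-0.198, 0.212, -4.415]
[ 0.11 -0.07 -0.19]
```

View pics/w4.png

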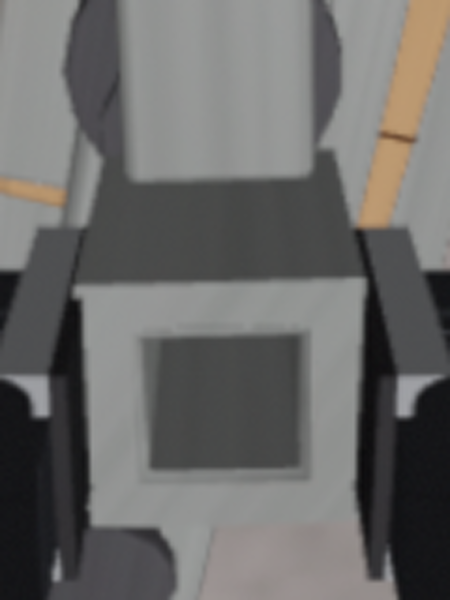

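```bash
python3 -m crank '[[[0.1,-0.06,-0.06,0,0,-0.05],[0,0,0,0,0,0]]]' 
python3 - <<'E'
from h import *
s=st();print(s['torque'])
T=np.array(s['eef_pos']);print(rows(*(np.array([550.2,137,245])-T)))
E
```

```text
clock: 7.78
eef_pos: [550.9, 136.6, 246.1]
tool_rot: [-3.142, 0.005, 1.468]
force: [0.9, 0.3, -3.9]
width: 26.9
[-0.034, 0.023, 0.015]
[ 0.01 -0.03  0.04]
```

```bash
python3 -m crank '[[[0.01,-0.02,0.1,0,0,0],[0.02,0,0.1,0,0,0],[0,0,0,0,0,0]]]' 
python3 - <<'E'
from h import *
s=st();print(s['torque'])
T=np.array(s['eef_pos']);print(rows(*(np.array([550.2,137,240])-T)))
E
```

```text
clock: 8.03
eef_pos: [550.4, 138.1, 240.0]
tool_rot: [3.141, 0.005, 1.468]
force: [-1.6, -0.0, -3.2]
width: 26.9
[-0.088, 0.107, 0.017]
[-0.04 -0.   -0.  ]
```

```bash
python3 -m crank '[[[-0.02,0,0.08,0,0,0],[0,0,0.08,0,0,0],[0,0,0,0,0,0]]]' 
python3 - <<'E'
from h import *
s=st();print(s['torque'])
T=np.array(s['eef_pos']);print(rows(*(np.array([550.2,137,235])-T)))
E
```

```text
clock: 8.28
eef_pos: [549.7, 138.0, 235.1]
tool_rot: [-3.141, 0.004, 1.469]
force: [0.2, -0.9, -3.9]
width: 26.8
[-0.082, 0.081, 0.059]
[-0.03  0.02  0.  ]
```

```bash
python3 -m crank '[[[0,0,0.1,0,0,0],[0,0,0.1,0,0,0],[0,0,0.1,0,0,0],[0,0,0,0,0,0]]]' 
python3 - <<'E'
from h import *
s=st();print(s['torque'])
T=np.array(s['eef_pos']);print(rows(*(np.array([550.2,137,220])-T)))
E
```

```text
clock: 8.62
eef_pos: [549.6, 137.7, 224.7]
tool_rot: [-3.14, 0.005, 1.469]
force: [0.6, -0.6, -3.2]
width: 27.0
[-0.096, -0.024, -0.015]
[-0.02  0.02  0.16]
```

```bash
python3 -m crank '[[[0,0,0.1,0,0,0],[0,0,0.1,0,0,0],[0,0,0.06,0,0,0],[0,0,0,0,0,0]]]' ; python3 -m crank '[[[0,0,0.06,0,0,0],[0,0,0.06,0,0,0],[0,0,0,0,0,0]]]'
```

```text
clock: 8.95
eef_pos: [549.7, 137.6, 215.7]
tool_rot: [-3.14, 0.005, 1.469]
force: [-0.6, 0.2, -3.6]
width: 26.7
clock: 9.2
eef_pos: [549.7, 137.6, 211.7]
tool_rot: [-3.14, 0.005, 1.468]
force: [-0.3, -0.1, -3.5]
width: 26.6
```

```bash
python3 -m crank '[[[0,0,0.05,0,0,0],[0,0,0.05,0,0,0],[0,0,0,0,0,0]]]' ; python3 -m crank '[[[0,0,0.03,0,0,0],[0,0,0.03,0,0,0],[0,0,0,0,0,0]]]'
```

```text
clock: 9.45
eef_pos: [549.7, 137.6, 209.6]
tool_rot: [-3.141, 0.005, 1.468]
force: [-1.2, 0.1, -4.2]
width: 27.2
clock: 9.7
eef_pos: [549.7, 137.7, 209.7]
tool_rot: [3.141, 0.005, 1.468]
force: [-1.2, 1.1, -4.0]
width: 26.9
```

```bash
python3 -m crank '[[[0,0,0.07,0,0,0],[0,0,0.07,0,0,0]]]' ; python3 - <<'E'
from h import *
print(st()['force'],st()['torque'])
E
python3 -m crank '[[[0,0,0.1,0,0,0],[0,0,0.1,0,0,0]]]'; python3 - <<'E'
from h import *
print(st()['force'],st()['torque'],st()['tau'])
p=shot('side');c=p['color'][:,:,::-1];cv2.imwrite('pics/s5.png',cv2.resize(c[130:290,240:370],None,fx=4,fy=3.7,interpolation=cv2.INTER_CUBIC)[:600])
E
```

```text
clock: 9.87
eef_pos: [549.9, 137.7, 209.3]
tool_rot: [3.139, 0.005, 1.468]
force: [-8.3, -2.1, 20.4]
width: 27.1
[-8.257, -2.068, 20.411] [-0.464, 1.819, 0.04]
clock: 10.03
eef_pos: [549.9, 137.7, 209.2]
tool_rot: [3.136, 0.006, 1.467]
force: [-8.5, -2.8, 22.7]
width: 27.0
[-8.54, -2.809, 22.677] [-0.651, 2.066, 0.025] [-0.258, -37.501, -1.98, -16.2, 0.459, -3.165, -0.046]
```

View pics/s5.png

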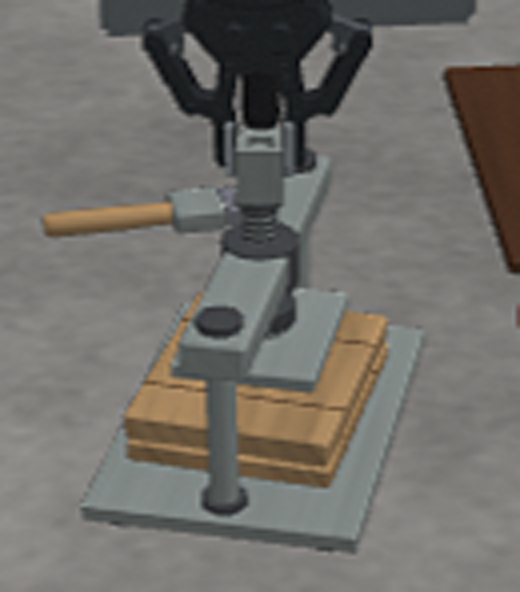

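The crank has stopped on the shoulder with the boss right down and a firm 20 N, so it is seated. Next I open, rise a little and slide along the arm to the grip.

```bash
python3 -m crank '[[[0,0,0,0,0,0],[0,0,0,0,0,0],[0,0,0,0,0,0],[0,0,0,0,0,0],[0,0,0,0,0,0]]]' -1; python3 -m crank '[[[0,0,-0.3,0,0,0],[0,0,-0.3,0,0,0],[0,0,0,0,0,0]]]' ;python3 - <<'E'
from h import *
T=np.array(st()['eef_pos']);print(st()['tool_rot'],rows(*(np.array([556.5,213,226])-T)))
E
```

```text
clock: 10.5
eef_pos: [553.3, 138.8, 211.6]
tool_rot: [3.128, 0.002, 1.467]
force: [0.4, -0.4, 0.1]
width: 84.7
clock: 10.75
eef_pos: [553.2, 138.9, 230.1]
tool_rot: [3.129, 0.002, 1.467]
force: [-0.1, 0.2, -0.0]
width: 85.4
[3.129, 0.002, 1.467] [ 2.47 -0.15  0.13]
```

```bash
python3 -m crank '[[[0.8,-0.05,0.05,0.13,0,0],[0.8,-0.05,0.05,0,0,0],[0.8,-0.05,0,0,0,0],[0,0,0,0,0,0]]]' ;python3 - <<'E'
from h import *
s=st();T=np.array(s['eef_pos']);print(s['force'],s['tool_rot'],rows(*(np.array([556.5,213,226])-T)))
p=shot('wrist');np.save('w6.npy',p,allow_pickle=True);c=p['color'][:,:,::-1];print(fpx(p,[556.5,213,258]),fpx(p,[550,137,233]))
cv2.imwrite('pics/w6.png',c[200:480,180:460])
E
```

```text
clock: 11.08
eef_pos: [558.2, 211.4, 229.0]
tool_rot: [3.14, 0.002, 1.461]
force: [-0.8, 0.7, 0.8]
width: 85.0
[-0.76, 0.665, 0.8] [3.14, 0.002, 1.461] [ 0.05 -0.06  0.1 ]
(np.float64(305.46410585539), np.float64(341.5805372104908)) (np.float64(311.59687190406834), np.float64(440.66014987680967))
```

View pics/w6.png

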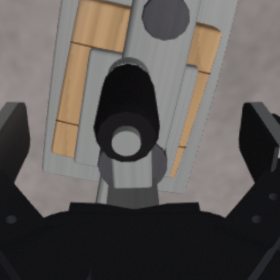

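The grip top is at crop (126,143), which is full-frame (306,343), within 2 px of the prediction. I'm closing on the grip.

```bash
python3 -m crank '[[[0.05,-0.06,0.15,0,0,0],[0,0,0,0,0,0]]]' ;python3 -m crank '[[[0,0,0,0,0,0],[0,0,0,0,0,0],[0,0,0,0,0,0],[0,0,0,0,0,0],[0,0,0,0,0,0],[0,0,0,0,0,0]]]' 1; python3 - <<'E'
from h import *
s=st();T=np.array(s['eef_pos']);print(s['force'],s['torque'],s['tool_rot'])
S=np.array([550.4,137]);d=T[:2]-S;print(np.hypot(*d),np.arctan2(d[1],d[0]))
E
```

```text
clock: 11.3
eef_pos: [556.7, 209.2, 224.1]
tool_rot: [3.139, 0.006, 1.459]
force: [-0.1, 0.8, -0.6]
width: 85.6
clock: 11.8
eef_pos: [557.1, 204.8, 224.1]
tool_rot: [3.139, 0.008, 1.454]
force: [-0.2, 0.5, 0.5]
width: 23.4
[-0.186, 0.509, 0.491] [0.199, 0.031, 0.004] [3.139, 0.008, 1.454]
68.16901660578654 1.4717626272902633
```

```bash
python3 -m crank '[[[0,0,0,0,0,0],[0,0,0,0,0,0],[0,0,0,0,0,0],[0,0,0,0,0,0],[0.1,0,0,0,0,0],[0.1,0,0,0,0,0],[0.1,0,0,0,0,0],[0,0,0,0,0,0]]]' -0.3 ;  python3 - <<'E'
from h import *
s=st();T=np.array(s['eef_pos']);print(s['qd'],rows(*(np.array([556.7,214,224])-T)))
E
```

```text
clock: 12.47
eef_pos: [558.5, 214.4, 224.1]
tool_rot: [3.139, 0.008, 1.453]
force: [-0.1, -0.3, 0.4]
width: 55.8
[-0.002, -0.0, 0.005, 0.004, 0.002, 0.003, 0.001] [-0.02 -0.06  0.  ]
```

```bash
python3 -m crank '[[[0,-0.05,0,0,0,0],[0,0,0,0,0,0],[0,0,0,0,0,0],[0,0,0,0,0,0],[0,0,0,0,0,0]]]' 1; python3 - <<'E'
from h import *
s=st();T=np.array(s['eef_pos']);print(s['force'],s['torque'],s['tool_rot'])
S=np.array([550.4,137]);d=T[:2]-S;print(np.hypot(*d),np.arctan2(d[1],d[0]))
E
```

```text
clock: 12.88
eef_pos: [556.5, 215.2, 224.2]
tool_rot: [3.139, 0.008, 1.454]
force: [-0.3, 0.1, -0.2]
width: 23.3
[-0.306, 0.087, -0.203] [0.103, 0.006, -0.012] [3.139, 0.008, 1.454]
78.45034748807682 1.4931533547544589
```

```bash
cat >> h.py <<'E'
def where(S=(550.4,137)):
    s=st();T=np.array(s['eef_pos']);d=T[:2]-S;th=np.arctan2(d[1],d[0]);F=np.array(s['force'])
    er=d/np.hypot(*d);ec=np.array([er[1],-er[0]])
    print('t',s['clock'],'r %.1f th %.1f phi %.1f z %.1f | Frad %.1f Fcw %.1f Fz %.1f |rot'%(np.hypot(*d),np.degrees(th),np.degrees(th-s['tool_rot'][2]),T[2],F[:2]@er,F[:2]@ec,F[2]),s['tool_rot'],'w',s['width'],'q7',s['qpos'][6])
E
python3 -m crank '[[[-0.02,0.45,0.01,0,0,0],[-0.10,0.44,0.01,0,0,0],[-0.18,0.42,0.01,0,0,0],[-0.25,0.38,0.01,0,0,0],[-0.31,0.33,0.01,0,0,0],[-0.36,0.27,0.01,0,0,0]]]'; python3 -c 'from h import *;where()'
python3 -m crank '[[[0,0,0,0,0,0],[0,0,0,0,0,0]]]'; python3 -c 'from h import *;where()'
```

```text
clock: 13.38
eef_pos: [606.4, 189.2, 223.7]
tool_rot: [-3.116, -0.01, 1.469]
force: [-2.8, 9.3, 1.9]
width: 22.8
t 13.383 r 76.5 th 43.0 phi -41.2 z 223.7 | Frad 4.3 Fcw -8.7 Fz 1.9 |rot [-3.116, -0.01, 1.469] w 22.848 q7 -0.608
clock: 13.55
eef_pos: [606.1, 190.1, 223.6]
tool_rot: [-3.114, -0.012, 1.468]
force: [-1.1, 1.1, 1.0]
width: 23.2
t 13.55 r 76.9 th 43.6 phi -40.5 z 223.6 | Frad -0.0 Fcw -1.6 Fz 1.0 |rot [-3.114, -0.012, 1.468] w 23.203 q7 -0.607
```

```bash

python3 -m crank '[[[-0.42,0.43,0.02,-0.1,0.05,0],[-0.48,0.36,0.02,-0.1,0.05,0],[-0.53,0.27,0.02,-0.1,0,0],[-0.58,0.17,0.02,0,0,0],[-0.6,0.05,0.02,0,0,0],[-0.6,-0.06,0.02,0,0,0],[-0.57,-0.18,0.02,0,0,0],[-0.53,-0.28,0.02,0,0,0]]]'; python3 -c 'from h import *;where()'
```

```text
clock: 14.22
eef_pos: [611.2, 92.1, 221.9]
tool_rot: [3.139, -0.064, 1.495]
force: [4.0, 7.1, -0.2]
width: 22.8
t 14.217 r 75.6 th -36.4 phi -122.1 z 221.9 | Frad -1.0 Fcw -8.1 Fz -0.2 |rot [3.139, -0.064, 1.495] w 22.811 q7 -0.406
```

```bash

python3 -m crank '[[[-0.47,-0.37,0.04,0,-0.1,0],[-0.40,-0.45,0.04,0,-0.1,0],[-0.32,-0.51,0.04,0,-0.1,0],[-0.22,-0.56,0.04,0,-0.1,0],[-0.12,-0.59,0.04,0,-0.1,0],[-0.02,-0.6,0.04,0,-0.1,0],[0.08,-0.59,0.04,0,-0.05,0],[0.19,-0.57,0.04,0,-0.05,0]]]'; python3 -c 'from h import *;where()'
```

```text
clock: 14.88
eef_pos: [509.1, 70.9, 218.5]
tool_rot: [3.067, -0.014, 1.491]
force: [9.2, -1.2, -0.0]
width: 23.1
t 14.883 r 77.9 th -122.0 phi -207.4 z 218.5 | Frad -3.9 Fcw -8.4 Fz -0.0 |rot [3.067, -0.014, 1.491] w 23.073 q7 -0.497
```

```bash

python3 -m crank '[[[0.33,-0.50,0.035,0.15,0,0],[0.41,-0.44,0.035,0.15,0,0],[0.48,-0.36,0.035,0.12,0.05,0],[0.53,-0.27,0.035,0.1,0.08,0],[0.57,-0.18,0.035,0.1,0.08,0],[0.60,-0.07,0.035,0,0.08,0],[0.60,0.03,0.035,0,0.08,0],[0.58,0.13,0.035,0,0.08,0]]]'; python3 -c 'from h import *;where()'
```

```text
clock: 15.55
eef_pos: [479.2, 172.7, 214.6]
tool_rot: [3.108, -0.027, 1.472]
force: [-0.4, -7.9, 5.4]
width: 23.3
t 15.55 r 79.6 th 153.4 phi 69.0 z 214.6 | Frad -3.2 Fcw -7.3 Fz 5.4 |rot [3.108, -0.027, 1.472] w 23.28 q7 -0.701
```

```bash

python3 -m crank '[[[0.53,0.27,0.02,0.05,-0.05,0],[0.48,0.36,0.02,0.05,-0.05,0],[0.41,0.44,0.02,0.05,-0.05,0],[0.33,0.50,0.02,0.05,-0.05,0],[0.23,0.55,0.02,0,-0.05,0],[0.13,0.58,0.02,0,0,0],[0.03,0.60,0.02,0,0,0],[-0.07,0.60,0.02,0,0,0]]]'; python3 -c 'from h import *;where()'
```

```text
clock: 16.22
eef_pos: [580.1, 209.4, 210.7]
tool_rot: [-3.111, 0.046, 1.473]
force: [-10.3, -3.8, 9.1]
width: 23.1
t 16.217 r 78.3 th 67.7 phi -16.7 z 210.7 | Frad -7.4 Fcw -8.1 Fz 9.1 |rot [-3.111, 0.046, 1.473] w 23.144 q7 -0.698
```

```bash

python3 -m crank '[[[-0.23,0.55,0,-0.1,0.08,0],[-0.33,0.50,0,-0.1,0.08,0],[-0.41,0.44,0.01,-0.1,0.08,0],[-0.48,0.36,0.02,-0.05,0.05,0],[-0.53,0.27,0.02,0,0,0],[-0.57,0.18,0.02,0,0,0],[-0.60,0.07,0.02,0,-0.05,0],[-0.60,-0.03,0.02,0,-0.05,0]]]'; python3 -c 'from h import *;where()'
```

```text
clock: 16.88
eef_pos: [623.9, 117.9, 209.9]
tool_rot: [-3.116, -0.004, 1.492]
force: [-1.2, 9.0, -1.4]
width: 23.1
t 16.883 r 76.0 th -14.6 phi -100.1 z 209.9 | Frad -3.5 Fcw -8.4 Fz -1.4 |rot [-3.116, -0.004, 1.492] w 23.135 q7 -0.49
```

```bash

python3 -m crank '[[[-0.58,-0.17,0.035,0,-0.08,0],[-0.54,-0.26,0.035,0,-0.08,0],[-0.48,-0.36,0.035,0,-0.08,0],[-0.42,-0.43,0.035,0,-0.08,0],[-0.34,-0.49,0.035,0,-0.08,0],[-0.25,-0.55,0.035,0.05,-0.05,0],[-0.14,-0.58,0.035,0.05,0,0],[-0.04,-0.60,0.035,0.05,0,0]]]'; python3 -c 'from h import *;where()'
```

```text
clock: 17.55
eef_pos: [539.7, 61.0, 209.0]
tool_rot: [3.118, 0.001, 1.499]
force: [8.6, 1.3, -5.4]
width: 23.1
t 17.55 r 76.7 th -98.0 phi -183.9 z 209.0 | Frad -2.5 Fcw -8.3 Fz -5.4 |rot [3.118, 0.001, 1.499] w 23.129 q7 -0.461
```

```bash

python3 -m crank '[[[0.10,-0.59,0.07,0.08,0,0],[0.21,-0.56,0.07,0.08,0,0],[0.30,-0.52,0.07,0.08,0,0],[0.39,-0.46,0.07,0.08,0,0]]]'; python3 -c 'from h import *;where()'
```

```text
clock: 17.88
eef_pos: [491.9, 85.3, 205.7]
tool_rot: [3.117, 0.007, 1.487]
force: [1.6, -8.9, 11.8]
width: 23.5
t 17.883 r 78.1 th -138.6 phi -223.8 z 205.7 | Frad 4.7 Fcw -7.7 Fz 11.8 |rot [3.117, 0.007, 1.487] w 23.538 q7 -0.552
```

```bash

python3 -m crank '[[[0.45,-0.39,0.01,0.06,0,0],[0.51,-0.31,0.02,0.06,0.05,0],[0.56,-0.21,0.03,0.06,0.05,0],[0.59,-0.11,0.03,0.06,0.05,0]]]'; python3 -c 'from h import *;where()'
```

```text
clock: 18.22
eef_pos: [471.5, 137.0, 204.5]
tool_rot: [3.128, 0.01, 1.474]
force: [1.4, -7.8, 5.4]
width: 23.4
t 18.217 r 78.9 th 180.0 phi 95.5 z 204.5 | Frad -1.4 Fcw -7.8 Fz 5.4 |rot [3.128, 0.01, 1.474] w 23.388 q7 -0.674
```

```bash

python3 -m crank '[[[0.60,0,0.03,0.03,0.03,0],[0.59,0.10,0.03,0,0.03,0],[0.56,0.21,0.03,0,0,0]]]'; python3 -c 'from h import *;where()'
```

```text
clock: 18.47
eef_pos: [482.9, 178.2, 202.7]
tool_rot: [3.135, 0.023, 1.467]
force: [-4.5, -6.8, 10.7]
width: 23.0
t 18.467 r 79.1 th 148.6 phi 64.5 z 202.8 | Frad 0.4 Fcw -8.1 Fz 10.7 |rot [3.135, 0.023, 1.467] w 23.042 q7 -0.754
```

```bash

python3 -m crank '[[[0.51,0.31,0.02,0,0,0],[0.45,0.39,0.02,0,0,0],[0.38,0.47,0.02,0,0,0]]]'; python3 -c 'from h import *;where()'
```

```text
clock: 18.72
eef_pos: [514.4, 207.3, 201.3]
tool_rot: [-3.136, 0.043, 1.466]
force: [-8.8, -6.2, 11.0]
width: 23.0
t 18.717 r 78.9 th 117.1 phi 33.1 z 201.3 | Frad -1.5 Fcw -10.7 Fz 11.0 |rot [-3.136, 0.043, 1.466] w 22.989 q7 -0.782
```

```bash

python3 -m crank '[[[0.28,0.53,0.01,0,0,0]]]'; python3 -c 'from h import *;where()'
```

```text
clock: 18.8
eef_pos: [527.6, 212.3, 200.9]
tool_rot: [-3.129, 0.05, 1.466]
force: [-10.3, -4.8, 10.3]
width: 23.0
t 18.8 r 78.7 th 106.8 phi 22.8 z 200.9 | Frad -1.6 Fcw -11.2 Fz 10.3 |rot [-3.129, 0.05, 1.466] w 22.967 q7 -0.777
```

```bash

python3 -m crank '[[[0,0,0,0,0,0]]]'; python3 -c 'from h import *;where()';python3 -m crank '[[[0,0,0,0,0,0]]]'; python3 -c 'from h import *;where()'
```

```text
clock: 18.88
eef_pos: [528.3, 212.3, 201.1]
tool_rot: [-3.128, 0.051, 1.466]
force: [0.2, -1.0, 1.7]
width: 22.9
t 18.883 r 78.4 th 106.4 phi 22.4 z 201.1 | Frad -1.0 Fcw -0.1 Fz 1.7 |rot [-3.128, 0.051, 1.466] w 22.89 q7 -0.777
clock: 18.97
eef_pos: [528.0, 212.1, 201.2]
tool_rot: [-3.128, 0.052, 1.466]
force: [-3.0, 0.1, 2.5]
width: 23.2
t 18.967 r 78.4 th 106.6 phi 22.6 z 201.2 | Frad 1.0 Fcw -2.8 Fz 2.5 |rot [-3.128, 0.052, 1.466] w 23.223 q7 -0.778
```

```bash

python3 -m crank '[[[0.2,0.56,0.01,0,0,0]]]'; python3 -c 'from h import *;where()'
```

```text
clock: 19.05
eef_pos: [539.7, 214.9, 200.4]
tool_rot: [-3.119, 0.058, 1.467]
force: [-11.3, -6.1, 9.6]
width: 23.6
t 19.05 r 78.6 th 97.8 phi 13.8 z 200.4 | Frad -4.5 Fcw -12.1 Fz 9.6 |rot [-3.119, 0.058, 1.467] w 23.608 q7 -0.768
```

```bash

python3 -m crank '[[[0,0,0,0,0,0],[0,0,0,0,0,0],[0,0,0,0,0,0],[0,0,0,0,0,0],[0,0,0,0,0,0]]]' -1; python3 -m crank '[[[0,0,-0.4,0,0,0],[0,0,-0.7,0,0,0],[0,0,-0.9,0,0,0],[0,0,-0.9,0,0,0],[0,0,-0.9,0,0,0],[0,0,-0.9,0,0,0],[-0.8,0,-0.5,0,0,0],[-0.8,0,0,0,0,0],[-0.8,0,0,0,0,0],[-0.8,0,0,0,0,0],[0,0,0,0,0,0]]]'; python3 - <<'E'
from h import *
print(st()['force'])
a=shot('side');b=shot('wrist');np.save('w7.npy',b,allow_pickle=True)
i=cv2.resize(a['color'][150:290,240:370,::-1],(500,540),interpolation=cv2.INTER_CUBIC)
j=cv2.resize(b['color'][:,:,::-1],None,fx=.46,fy=.46);k=np.zeros((540,j.shape[1],3),np.uint8);k[:j.shape[0]]=j
c=cv2.resize(shot('scene')['color'][200:330,320:440,::-1],(294,310));k[221:221+310,:294]=c
cv2.imwrite('pics/f.png',np.hstack([i,k]))
C=cloud(a)[150:290,240:370].reshape(-1,3);
for lo in(180,190,200,205,210,215,220):
  t=(C[:,2]>lo)&(C[:,2]<lo+5);print(lo,t.sum(),C[t].mean(0).round(1) if t.sum() else '')
E
```

```text
clock: 19.47
eef_pos: [540.3, 213.5, 200.0]
tool_rot: [-3.121, 0.06, 1.467]
force: [-0.9, -0.7, -0.9]
width: 82.1
clock: 20.38
eef_pos: [533.5, 125.5, 369.8]
tool_rot: [-3.127, 0.059, 1.473]
force: [1.1, -0.2, -0.9]
width: 85.2
[1.077, -0.228, -0.935]
180 31 [544.4 146.1 182.6]
190 45 [542.1 154.5 192.5]
200 59 [541.6 156.4 202.4]
205 86 [543.4 147.  207.7]
210 24 [539.7 185.6 212. ]
215 21 [531.4 201.9 217.8]
220 14 [530.8 202.1 222.9]
```

View pics/f.png

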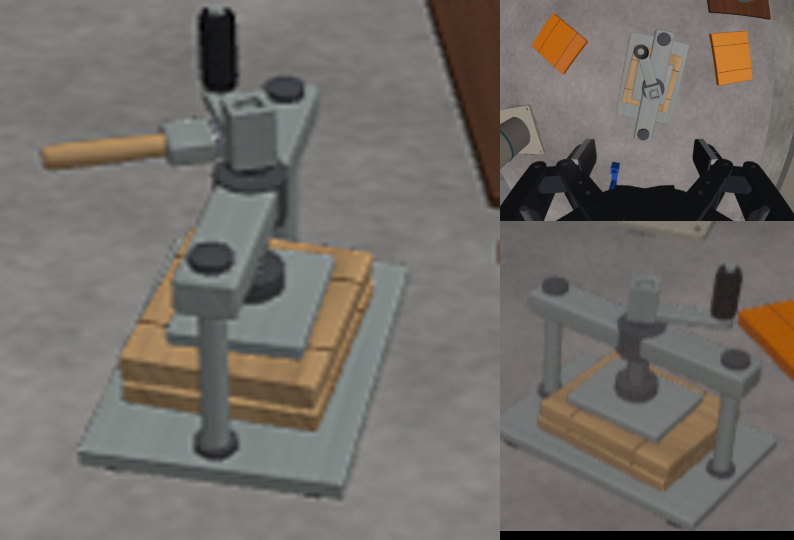

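```bash
python3 -c 'from h import *;print(ctrl.finish_job(),st()["clock"])'
```

```text
the job is handed in; nothing more can be done
the job is handed in; nothing more can be done
```

I fitted the steel, black-gripped crank onto the press screw, wound it down until the foot bore on the boards, and handed the job in at about 20.5 s of robot time.

- **Fit:** the crank went on without resistance until it stopped on the shoulder; the push on the shoulder peaked at about 23 N.
- **Winding:** I turned it clockwise about 1.96 turns by the grip. The pull in motion was 7.3–8.7 N running free and 12.1 N at the end. That is about 3.8 N heavier, a little over the 3 N asked but well under double. The rise began near 1.83 turns.
- **Weak check:** readings at a halt were no use because the hold relaxes each time, so the final pull rests on the readings in motion. I did not measure the force on the boards directly.
- **Last look:** with the gripper open and clear, the boss top is at about 208 mm, against 210 mm expected if fully seated. The foot is on the boards, and the boards look unmoved. I did not re-check the other things one by one; the arm went near none of them, and the tool force readings showed no contact with them.

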